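# Find the snug slot with a feeler blade

## Robot

A 6-joint arm with a two-finger parallel gripper is mounted at the origin on the work surface. World frame = base frame: x ahead of the robot, y to its left, z up, the work surface at z = 0. Lengths are in m, angles in rad, forces in N, time in s.
With the tool pointing down it reaches from about 0.35 to 0.775 m from the base axis. Payload 7.3 kg.
Tool frame: the origin (TCP) lies midway between the tips of the shut fingers; the grasp point (between the pads) lies 19 mm behind it; z points along the fingers, y is the direction in which the jaws open and shut (so a half turn about z gives the same grasp; the last joint's range is limited). The gripper opens to 92 mm and grips with 3 to 60 N. Pads are 19 mm wide; open, the fingers measure 130 mm over their backs; the gripper's body (75 mm by 190 mm) begins 47 mm behind the grasp point.
Start: joints at [-1.286, 0.342, 1.524, -0, 1.275, -0.146], TCP at [0.219, -0.477, 0.227] pointing down, gripper open.
Joint ranges: [-2.53, 2.53], [-0.77, 2.02], [0.04, 2.7], [-1, 4.14], [0.28, 2.66], [-3.11, 3.11]. Speed limits (rad/s): [2.57, 2.57, 3.14, 3.14, 3.14, 3.14].

## Interface

Orientations are given as [roll, pitch, yaw] about the fixed x, y, z axes, in that order (R = Rz(yaw) Ry(pitch) Rx(roll)).
In Python, from cell import robot gives the robot as it stands.
- The arm moves only by the shell command python3 -m crank 'ROWS' [FORCE]. ROWS is a JSON object of lists of equal length, an entry for each row: "claw": the opening, from 0 (shut) to 1 (fully open); "delta_pos": the shift along the tool's x, y, z in units of 25 mm (1.0 is 25 mm), a list of three; "roll": the turn about the tool's z in units of 6 degrees (1.0 is 6 degrees). In form: {"claw": [claw, ...], "delta_pos": [[dx, dy, dz], ...], "roll": [roll, ...]}. A call has exactly 8 rows; each row is the pose to reach, as a shift and turn from the pose commanded when the call began, along the tool's axes at that moment; what a row does not reach only later rows make up. A row lasts 1/12 s, in which the tool goes at most 41.7 mm and 7.16 degrees, less where a joint would pass 70% of its speed; a pose out of reach is approached as far as the arm can. A call with a gripper value outside its range is refused whole. The fingers move at their own pace and stop on an object; FORCE is the grip in N (left out, the last holds). Time passes only in rows, so rows that repeat a pose let the fingers close, or fill a call up. It gives the time, the measured TCP pose, the force and the opening at its end, in the units of the state.
- robot.observe(): the state, without advancing time (a new reading comes with each control period).
- robot.read_camera(name): name is "scene" or "top" or "wrist"; returns a dict with "color" (400x640x3 uint8, blue, green, red), "fx", "fy", "cx", "cy" (pixels), "k1" (the pictures are not rectified: a ray, as slopes to the right and down, at radius r is drawn at 1 + k1 r^2 times it, then the intrinsics apply), "rvec" (rotation vector, rad) and "tvec" (3), from world to camera coordinates, as OpenCV has them; the wrist camera has in their place "hand_eye" (4x4, takes a point from camera to tool coordinates, whose origin is the TCP and whose axes are the flange's). Camera axes: x right, y down, z forward; pixel columns grow to the right and rows downward; lengths in m; the calibration is good to about 2 mm. A picture is of the moment at which its call begins: read the wrist's pose just before it. There is no depth.
- robot.hand_in(): hands the job in, once; it reports no verdict.
The state is a dict: "time": time; "qpos": joint angles; "qvel": joint speeds; "joint_efforts": joint torques, N m; "tool_pos": TCP position; "tool_rot": TCP orientation; "contact_force": force on the tool from outside, world axes, zero at the start; "torque": the same for the moment, N m; "opening": finger opening in m.
Only numpy, scipy, OpenCV 4.12 (cv2) and the standard library are available. Lean on these libraries where they do the work, as an engineer would, in place of code of your own. Each camera call takes 0.05 s, during which the arm holds its last target.

## Task

One of the three slots in the aluminium fixture is set to the blue-handled feeler blade and holds it with a light, steady drag; one of the others is too tight and one is too wide, and from outside they look the same. Draw the blade out of its wooden stand, try the slots gently by feel without ever forcing it into the tight one, and leave the blade pushed fully home, handle down on the fixture, in the slot where it drags. Leave everything else on the bench where it is.

Things in the scene. Friction and masses are not known exactly. Their poses are not given: they have to be found in the camera images.
- blade: The feeler blade: flat steel blade 24 wide (along its x), 4 thick (along its y), 50 long, square end, carrying a blue plastic handle 36 wide (x), 14 thick (y), 50 tall. Origin at the middle of the shoulder where the blade leaves the handle; z points up through the handle (0 to +50), the blade hangs from 0 to -50. 90 g (varies by 20 %). It starts upright in the stand, its shoulder resting on the stand's top. Best gripped across the 14 mm of the handle, at mid handle or higher.
- stand: Fixed wooden block 66 x 50 x 60 tall holding the blade; origin at the centre of its underside. An upright pocket in the middle of its top, 27 (x) by 7 (y), 54 deep, takes the blade loosely.
- fixture: Fixed aluminium block, 90 (x) by 220 (y), 75 tall, origin at the centre of its underside. Three upright slots in its top, 65 apart along its y; which is snug, tight or wide changes every time. Each has a fixed jaw on its -y side (face 3.2 from the slot's centre, below a lead-in 11 deep) and a hidden sprung shoe on its +y side. Smooth steel, friction about 0.35.
- slot_1 (a point): Slot at the fixture's -y end: centre of its mouth, level with the fixture's top. All mouths are 31 (fixture x) by 10 (fixture y), axes as the fixture's; the blade goes in with its width along the fixture's x, either way round. Fully home its origin is at this height. With the blade held centred, nothing is felt in any slot until its end is 20 to 28 below the top.
- slot_2 (a point): Middle slot: centre of its mouth, level with the fixture's top. Feel of the WIDE slot: below 1 N all the way. Feel of the SNUG slot: resistance rises to 4 to 13 N between 20 and 32 deep, then is 2 to 8 N all the way home; its shoe presses the blade on the jaw with about 10 N. Drag is felt only while the blade moves and fades at rest.
- slot_3 (a point): Slot at the fixture's +y end: centre of its mouth, level with the fixture's top. Feel of the TIGHT slot: from 20 to 28 deep on the resistance climbs by some 2 to 6 N with every millimetre, past 20 N: back out. More than 45 N between blade and fixture counts as forced.
- yellow_blade: Bystander: a thicker blade (8) with a yellow handle, lying flat on the bench; origin at its shoulder.
- disc: Bystander: round aluminium part with a ring of holes, 76 across, 16 high; origin under its centre.
- ring_gauge: Bystander: steel ring 60 across, 18 high; origin under its centre.
- oil_bottle: Bystander: small amber bottle 40 across, 85 tall; origin under its centre.
- screwdriver: Bystander: screwdriver lying on the bench, origin under its middle.
- plug_gauge: Bystander: plug gauge, grey handle with steel end, 100 long, 20 thick, lying; origin under its middle.
Things that resemble listed ones, but are neither listed nor needed, are in the scene too. What is shaped like the blade but pink is not meant. What is shaped like the stand but turquoise is not meant.

How it is judged:
By the outcome, as a careful person would: the job done as asked, in the order asked, and still so for the second after the job is handed in, with the robot touching nothing.
It also fails if it takes over 51 s, if anything falls off the work surface, if the arm or the gripper's body presses on something with over 40 N, if the wrist force passes 120 N, or if a joint passes its speed limit or range.

## Working session

There is one attempt and no reset: what is moved stays moved. The work goes in short steps, Python scripts to look and compute and a shell command to move; the robot and the scene stay as the last step left them, time stands still between calls to the robot, and variables do not carry over. Pictures are saved under pics/ and viewed, and the job is handed in when it is done.

```bash
ls; mkdir -p pics; python3 - <<'E'
from cell import robot
import cv2
s=robot.observe();print({k:s[k] for k in s})
for n in("scene","top","wrist"):
    c=robot.read_camera(n);cv2.imwrite(f"pics/{n}0.png",c["color"])
    print(n,{k:c[k] for k in c if k!="color"})
E
```

```text
pics
{'time': 0.0, 'qpos': array([-1.28597293e+00,  3.42673406e-01,  1.52503728e+00, -1.00193982e-05,
        1.27539418e+00, -1.46018361e-01]), 'qvel': array([ 6.63039718e-05, -5.84108235e-04,  1.52791593e-03,  1.53851050e-03,
       -9.94567726e-06,  2.08130876e-03]), 'joint_efforts': array([-2.78226122e-03, -4.31250465e+01, -2.44225019e+01,  7.15340814e-02,
        5.58321748e-02, -9.66463176e-05]), 'tool_pos': array([ 0.21914923, -0.47661486,  0.22606349]), 'tool_rot': array([-3.14009514e+00, -2.10547986e-04,  4.30844521e-01]), 'contact_force': array([ 0.00731581, -0.04093657, -0.76467796]), 'torque': array([ 0.00579351, -0.0047503 ,  0.0142015 ]), 'opening': 0.09170170643803188}
scene {'fx': 430.2212906922725, 'fy': 430.2212906922725, 'cx': 320.2246753929368, 'cy': 202.12441542948525, 'k1': -0.05917154703158552, 'rvec': array([ 2.13454585,  1.26863479, -0.47795946]), 'tvec': array([-0.2248283 , -0.3246146 ,  1.34643941])}
top {'fx': 406.3243908632854, 'fy': 406.3243908632854, 'cx': 317.8149096887859, 'cy': 198.3949547683542, 'k1': -0.011405045094304789, 'rvec': array([ 2.13368199, -2.15279138,  0.14509667]), 'tvec': array([-0.010764  ,  0.58571741,  1.1792948 ])}
wrist {'fx': 324.7596044028159, 'fy': 324.7596044028159, 'cx': 319.2424708560513, 'cy': 199.51835294474915, 'k1': -0.0626210177067518, 'hand_eye': array([[ 6.44203337e-04, -9.65980692e-01, -2.58613393e-01,
         6.94359862e-02],
       [ 9.99999586e-01,  4.56072361e-04,  7.87453319e-04,
         5.37502065e-04],
       [-6.42718281e-04, -2.58613793e-01,  9.65980586e-01,
        -1.58097203e-01],
       [ 0.00000000e+00,  0.00000000e+00,  0.00000000e+00,
         1.00000000e+00]])}
```

View pics/scene0.png

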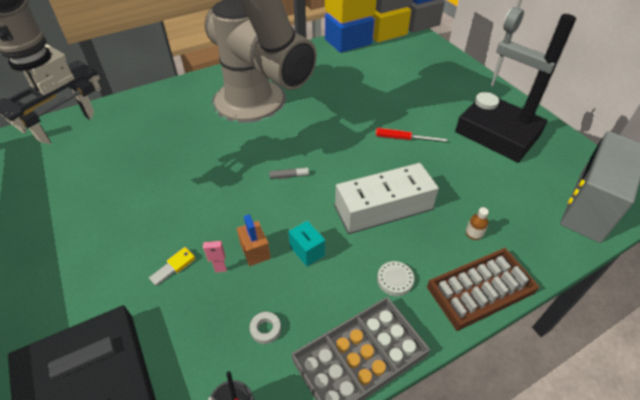

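View pics/top0.png

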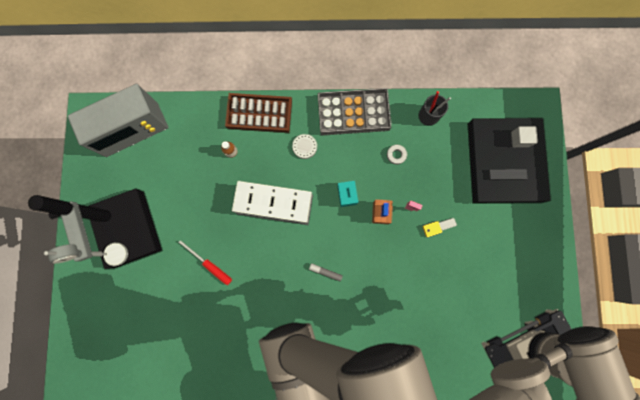

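View pics/wrist0.png

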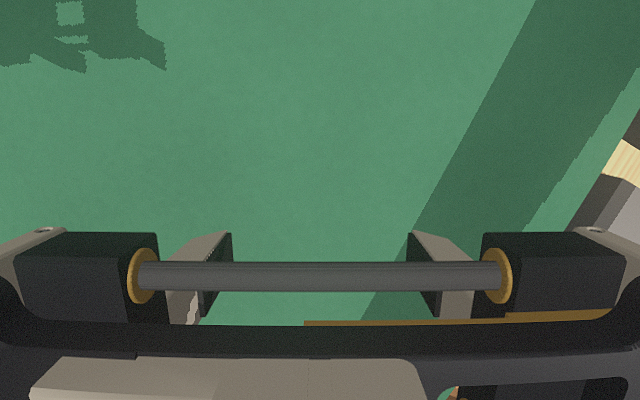

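The blade candidates are the blue-handled one in the brown wooden stand (top 384,210; scene 252,240) and the pink one (top 414,205; scene 215,255). Near them is a turquoise stand (top 348,192; scene 307,243). The blue one in the wooden block fits the description. I'll enlarge it to confirm, and enlarge the fixture too.

```bash
cat > h.py <<'E'
import numpy as np, cv2
from scipy.spatial.transform import Rotation as R
from cell import robot
def pose(s):
    return R.from_euler('xyz',s["tool_rot"]).as_matrix(), np.array(s["tool_pos"])
def cam(n,s=None):
    if n=="wrist" and s is None: s=robot.observe()
    c=robot.read_camera(n)
    if n=="wrist":
        Rt,t=pose(s);H=c["hand_eye"]; c["Rwc"]=Rt@H[:3,:3]; c["o"]=Rt@H[:3,3]+t
    else:
        Rm=R.from_rotvec(c["rvec"]).as_matrix(); c["Rwc"]=Rm.T; c["o"]=-Rm.T@c["tvec"]
    return c
def ray(c,uv):
    K=np.array([[c["fx"],0,c["cx"]],[0,c["fy"],c["cy"]],[0,0,1]])
    p=cv2.undistortPoints(np.array([[uv]],float),K,np.array([c["k1"],0,0,0.]))[0,0]
    d=c["Rwc"]@np.array([p[0],p[1],1]);return c["o"],d/np.linalg.norm(d)
def plane(c,uv,z):
    o,d=ray(c,uv);return o+d*(z-o[2])/d[2]
def proj(c,P):
    K=np.array([[c["fx"],0,c["cx"]],[0,c["fy"],c["cy"]],[0,0,1]])
    q=c["Rwc"].T@(np.array(P)-c["o"]); 
    return cv2.projectPoints(q.reshape(1,1,3),np.zeros(3),np.zeros(3),K,np.array([c["k1"],0,0,0.]))[0][0,0]
def tri(obs):
    A=np.zeros((3,3));b=np.zeros(3)
    for c,uv in obs:
        o,d=ray(c,uv);M=np.eye(3)-np.outer(d,d);A+=M;b+=M@o
    return np.linalg.solve(A,b)
def mask_cent(img,lo,hi,box=None,big=True):
    h=cv2.cvtColor(img,cv2.COLOR_BGR2HSV);m=cv2.inRange(h,np.array(lo),np.array(hi))
    if box is not None:
        z=np.zeros_like(m);x0,y0,x1,y1=box;z[y0:y1,x0:x1]=m[y0:y1,x0:x1];m=z
    cs,_=cv2.findContours(m,cv2.RETR_EXTERNAL,cv2.CHAIN_APPROX_NONE)
    return m,sorted(cs,key=cv2.contourArea,reverse=True)
E
python3 - <<'E'
import cv2,numpy as np
a=cv2.imread("pics/top0.png");b=cv2.imread("pics/scene0.png")
f=lambda i,x0,y0,x1,y1,k:cv2.resize(i[y0:y1,x0:x1],None,fx=k,fy=k,interpolation=cv2.INTER_CUBIC)
A=f(a,225,175,435,230,3.8);B=f(b,190,150,450,280,3)
w=max(A.shape[1],B.shape[1])
P=lambda i:cv2.copyMakeBorder(i,0,0,0,w-i.shape[1],cv2.BORDER_CONSTANT)
o=np.vstack([P(A),P(B)]);print(o.shape);cv2.imwrite("pics/crop0.png",o[:600])
E
```

```text
(599, 798, 3)
```

View pics/crop0.png

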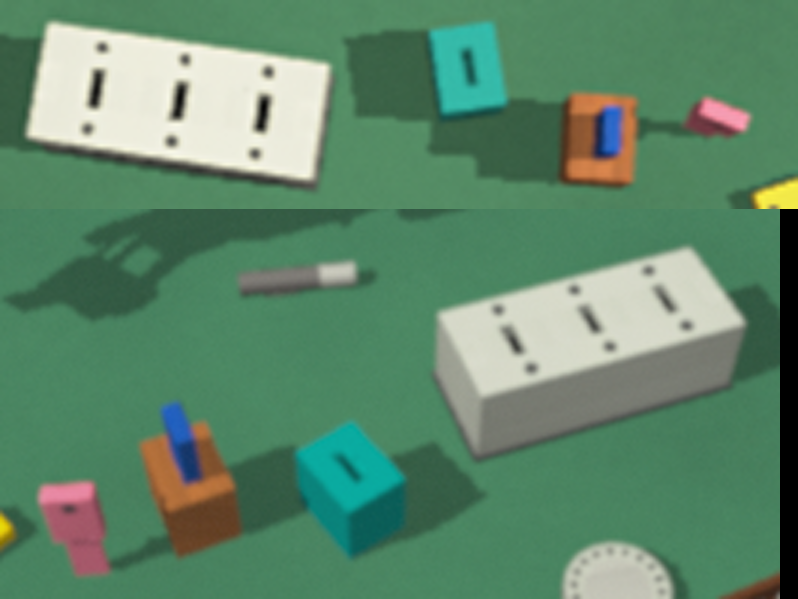

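The crop confirms it: a blue handle standing in the brown wooden stand. The pink blade stands to its right and the turquoise stand to its left, and neither is meant. The fixture has three dark slots. Next I'll measure these from both fixed cameras.

```bash
python3 - <<'E'
from h import *
T=cam("top");S=cam("scene")
np.set_printoptions(precision=4,suppress=True)
# top: blue
for n,c,box,fb in (("top",T,(370,190,400,230),(225,175,320,230)),("scene",S,(230,200,280,270),(325,155,445,235))):
    m,cs=mask_cent(c["color"],(105,120,60),(130,255,255),box);r=cv2.minAreaRect(cs[0]);print(n,"blue",r,cv2.boundingRect(cs[0]))
    im=c["color"];g=cv2.cvtColor(im,cv2.COLOR_BGR2HSV)
    x0,y0,x1,y1=fb
    white=((g[...,1]<60)&(g[...,2]>(185 if n=="scene" else 150))).astype(np.uint8)*255
    z=np.zeros_like(white);z[y0:y1,x0:x1]=white[y0:y1,x0:x1]
    cs,h=cv2.findContours(z,cv2.RETR_CCOMP,cv2.CHAIN_APPROX_NONE)
    k=max(range(len(cs)),key=lambda i:cv2.contourArea(cs[i]))
    r=cv2.minAreaRect(cs[k]);print("fix",r)
    ap=cv2.approxPolyDP(cs[k],4,True)[:,0];print(ap.tolist())
    for p in ap: print(plane(c,p,0.075))
    for i in range(len(cs)):
        if h[0][i][3]==k and cv2.contourArea(cs[i])>12:
            mm=cv2.moments(cs[i]);u=(mm['m10']/mm['m00'],mm['m01']/mm['m00']);print("hole",cv2.contourArea(cs[i]),np.array(u),plane(c,u,0.075),cv2.minAreaRect(cs[i])[1:])
E
```

```text
top blue ((384.5, 209.0), (12.0, 5.0), 90.0) (382, 203, 6, 13)
fix ((271.64794921875, 200.84719848632812), (76.59312438964844, 31.744857788085938), 8.530765533447266)
[[237, 181], [233, 211], [307, 221], [310, 191]]
[0.6349 0.2216 0.075 ]
[0.546  0.2315 0.075 ]
[0.5149 0.0157 0.075 ]
[0.603  0.0065 0.075 ]
hole 41.5 [293.7068 204.3655] [0.5639 0.0543 0.075 ] ((5.0, 11.0), 0.0)
hole 40.0 [271.6875 201.1833] [0.5739 0.1187 0.075 ] ((5.0, 11.0), 0.0)
hole 39.5 [249.8565 197.7679] [0.5846 0.1828 0.075 ] ((4.767570495605469, 11.343530654907227), 9.462322235107422)
scene blue ((250.40000915527344, 227.20001220703125), (25.298219680786133, 6.957010269165039), 71.56504821777344) (244, 215, 12, 25)
fix ((386.49176025390625, 186.46888732910156), (30.275360107421875, 95.9149169921875), 75.0685806274414)
[[436, 186], [420, 164], [337, 184], [350, 211]]
[0.629  0.2203 0.075 ]
[0.552  0.2325 0.075 ]
[0.5135 0.0213 0.075 ]
[0.5981 0.0055 0.075 ]
hole 25.0 [366.7333 202.5   ] [0.5948 0.0512 0.075 ] ((5.0, 6.0), 90.0)
hole 23.5 [392.8582 195.3901] [0.6051 0.115  0.075 ] ((5.656853675842285, 4.949747085571289), 45.0)
hole 65.0 [360.6154 193.3872] [0.5648 0.0538 0.075 ] ((12.969193458557129, 6.260990142822266), 63.43495178222656)
hole 24.0 [418.3819 188.4792] [0.6157 0.1793 0.075 ] ((6.0, 5.0), -0.0)
hole 62.5 [386.3333 186.3307] [0.5746 0.1179 0.075 ] ((12.519396781921387, 6.173949241638184), 59.03623962402344)
hole 20.0 [355.5    183.2417] [0.532  0.0604 0.075 ] ((4.949747085571289, 4.949747085571289), 45.0)
hole 59.0 [411.161  179.5085] [0.5843 0.1819 0.075 ] ((12.480754852294922, 5.824352264404297), 56.3099365234375)
hole 22.0 [381.  176.5] [0.5421 0.1249 0.075 ] ((4.949747085571289, 4.949747085571289), 45.0)
hole 20.0 [405.6667 170.1167] [0.5525 0.1891 0.075 ] ((4.949747085571289, 4.949747085571289), 45.0)
```

```bash
python3 - <<'E'
from h import *
np.set_printoptions(precision=4,suppress=True)
T=cam("top");S=cam("scene")
print("blue top", plane(T,(384.5,209),0.11))
def brown(c,box,n):
    m,cs=mask_cent(c["color"],(3,90,60),(18,255,255),box)
    r=cv2.minAreaRect(np.vstack([x for x in cs[:2]]));print(n,r)
    return cv2.boxPoints(r)
b=brown(T,(365,190,400,230),"stand")
for p in b: print(plane(T,p,0.06))
m,cs=mask_cent(T["color"],(150,50,80),(179,255,255),(400,190,430,220));r=cv2.minAreaRect(cs[0]);print("pink",r,plane(T,r[0],0.1))
m,cs=mask_cent(S["color"],(150,50,80),(179,255,255),(195,230,235,275));print(cv2.boundingRect(cs[0]))
for n,c,P in (("t",T,plane(T,r[0],0.1)),): print(proj(S,P))
cv2.imwrite("pics/top_c.png",cv2.resize(T["color"][190:230,360:440],None,fx=10,fy=10,interpolation=cv2.INTER_CUBIC))
cv2.imwrite("pics/sc_c.png",cv2.resize(S["color"][205:280,190:290],None,fx=7,fy=7,interpolation=cv2.INTER_CUBIC))
E
```

```text
blue top [ 0.5437 -0.2045  0.11  ]
stand ((382.5, 211.5), (23.0, 19.0), 90.0)
[ 0.5766 -0.1792  0.06  ]
[ 0.5761 -0.2353  0.06  ]
[ 0.508 -0.233  0.06 ]
[ 0.5086 -0.1773  0.06  ]
pink ((413.6000061035156, 206.20001220703125), (13.914020538330078, 8.221921920776367), 18.43494987487793) [ 0.5521 -0.2892  0.1   ]
(203, 241, 23, 31)
[213.0406 241.3647]
```

View pics/top_c.png

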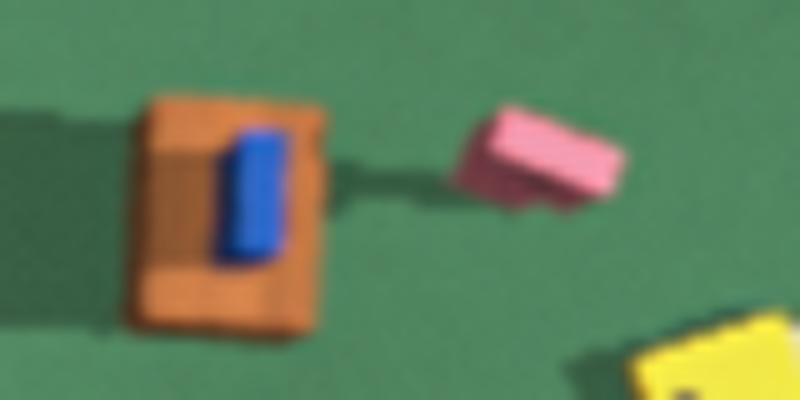

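View pics/sc_c.png

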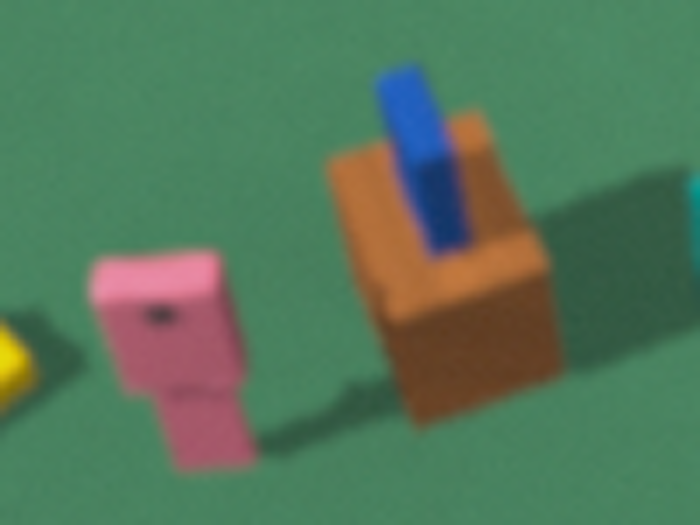

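```bash
python3 -m crank '{"claw":[0.5,0.5,0.5,0.5,0.5,0.5,0.5,0.5],"delta_pos":[[1,-0.3,0.1],[2.3,-0.6,0.2],[3.6,-1,0.3],[5,-1.4,0.45],[6.4,-1.8,0.6],[7.8,-2.2,0.7],[9,-2.5,0.8],[10,-2.8,0.9]],"roll":[0.5,1,1.5,2.1,2.7,3.3,3.8,4.1]}' 20
```

```text
time: 1.02
tool_pos: [0.4188, -0.3074, 0.2042]
tool_rot: [3.142, -0.0, -0.0]
contact_force: [-0.5, 0.3, -0.4]
opening: 0.0471
```

```bash
python3 -m crank '{"claw":[0.5,0.5,0.5,0.5,0.5,0.5,0.5,0.5],"delta_pos":[[1,-0.8,0.1],[2,-1.6,0.2],[3,-2.4,0.3],[4,-3.2,0.4],[4.7,-3.8,0.5],[5,-4,0.6],[5,-4,0.6],[5,-4,0.6]],"roll":[0,0,0,0,0,0,0,0]}'
python3 - <<'E'
from h import *
s=robot.observe();print(s["tool_pos"],s["tool_rot"],s["qpos"])
c=cam("wrist",s);cv2.imwrite("pics/w1.png",c["color"])
E
```

```text
time: 1.68
tool_pos: [0.5416, -0.209, 0.1888]
tool_rot: [3.142, 0.001, 0.002]
contact_force: [0.3, -0.2, 0.3]
opening: 0.0462
[ 0.54155418 -0.20903305  0.18882688] [3.14152433e+00 1.18827214e-03 2.22422759e-03] [-5.00013649e-01  4.74698547e-01  1.42384463e+00 -6.67205804e-04
  1.24405818e+00  1.06877287e+00]
```

View pics/w1.png

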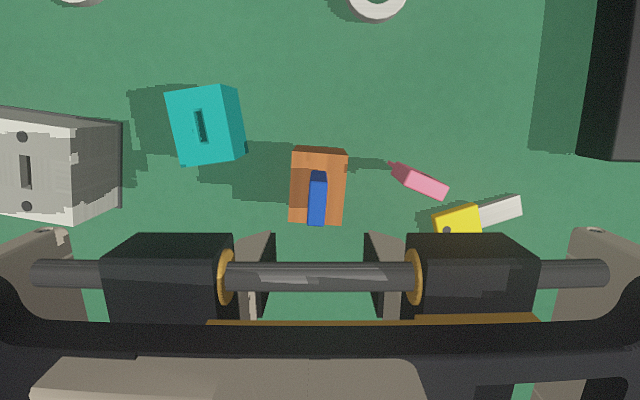

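The blue handle's top is at about (317,202), between the open fingers. The stand is around (320,186) and the pink blade is clear to the right at (425,182). Now I'll measure the handle's edges.

```bash
cat > blue.py <<'E'
from h import *
import sys
np.set_printoptions(precision=4,suppress=True)
def top_face(c,box,z,vmin=150):
    m,cs=mask_cent(c["color"],(100,120,vmin),(130,255,255),box)
    r=cv2.minAreaRect(cs[0]);b=cv2.boxPoints(r);P=np.array([plane(c,p,z) for p in b])
    return m,r,P
if __name__=="__main__":
    s=robot.observe();c=cam("wrist",s)
    hsv=cv2.cvtColor(c["color"],cv2.COLOR_BGR2HSV)
    for v in range(172,230,6): print(v,[tuple(map(int,hsv[v,u])) for u in range(304,332,3)])
    cv2.imwrite("pics/w1c.png",cv2.resize(c["color"][140:235,280:360],None,fx=6,fy=6,interpolation=cv2.INTER_CUBIC))
E
python3 blue.py
```

```text
172 [(14, 142, 153), (13, 136, 154), (108, 120, 98), (109, 148, 100), (110, 123, 104), (110, 131, 103), (110, 134, 105), (145, 66, 123), (14, 141, 183), (13, 141, 184)]
178 [(13, 143, 152), (14, 155, 150), (111, 150, 107), (110, 121, 101), (110, 125, 106), (109, 130, 100), (111, 115, 104), (110, 152, 126), (14, 144, 191), (14, 151, 184)]
184 [(13, 135, 155), (13, 140, 148), (108, 173, 181), (108, 163, 192), (109, 166, 189), (108, 165, 192), (108, 172, 191), (108, 187, 198), (14, 150, 191), (13, 143, 186)]
190 [(13, 140, 151), (11, 122, 146), (108, 170, 189), (109, 165, 192), (108, 165, 190), (108, 162, 192), (109, 163, 191), (109, 172, 190), (13, 143, 185), (13, 141, 186)]
196 [(13, 144, 151), (148, 33, 94), (108, 174, 190), (109, 161, 192), (108, 169, 192), (108, 165, 193), (109, 165, 195), (117, 119, 187), (14, 140, 182), (14, 134, 186)]
202 [(13, 133, 151), (108, 167, 119), (108, 175, 188), (108, 169, 189), (108, 170, 191), (108, 169, 192), (108, 172, 191), (139, 61, 130), (13, 139, 181), (14, 143, 185)]
208 [(13, 138, 204), (109, 190, 146), (108, 173, 190), (108, 173, 190), (109, 163, 193), (108, 172, 190), (108, 167, 196), (13, 140, 175), (14, 135, 183), (14, 135, 187)]
214 [(14, 141, 199), (108, 200, 158), (108, 166, 193), (108, 163, 191), (108, 166, 194), (108, 174, 191), (108, 179, 195), (16, 157, 195), (14, 139, 183), (13, 145, 187)]
220 [(15, 155, 196), (108, 174, 173), (108, 169, 192), (108, 166, 193), (108, 165, 193), (108, 163, 195), (107, 183, 196), (15, 147, 186), (13, 137, 183), (13, 133, 188)]
226 [(71, 88, 142), (70, 90, 142), (67, 85, 150), (63, 86, 154), (60, 83, 148), (58, 87, 152), (64, 83, 147), (71, 88, 145), (75, 95, 140), (73, 93, 142)]
```

View pics/w1c.png

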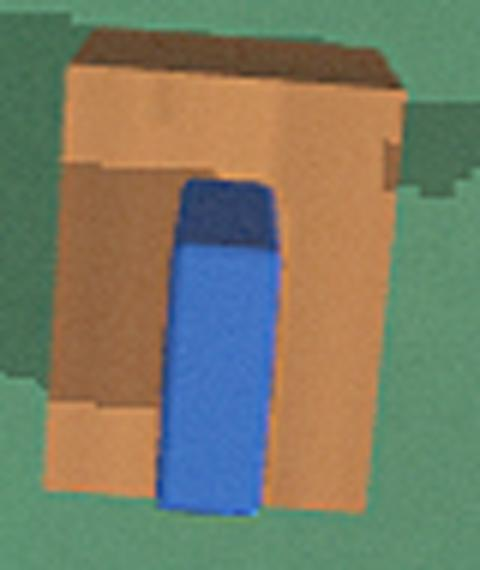

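```bash
cat >> blue.py <<'E'
    m,r,P=top_face(c,(295,160,340,235),0.11)
    print(r,P,P.mean(0),s["tool_pos"])
    for i in range(4):
        d=P[(i+1)%4]-P[i];print(np.linalg.norm(d),np.degrees(np.arctan2(d[1],d[0])))
    # stand top edges: brown
    for uv in ((291.5,151),(347,155),(341,225),(287.5,221.5)): print(uv,plane(c,uv,0.06))
E
python3 blue.py | tail -12
```

```text
((315.5177917480469, 202.7512664794922), (16.956798553466797, 44.31566619873047), 4.085616588592529) [[ 0.5275 -0.1999  0.11  ]
 [ 0.5623 -0.2026  0.11  ]
 [ 0.5614 -0.2152  0.11  ]
 [ 0.5265 -0.213   0.11  ]] [ 0.5444 -0.2077  0.11  ] [ 0.5412 -0.2099  0.1893]
0.034912053450752135 -4.442815151328645
0.012639063787909953 -94.13155017847292
0.034947929586055256 176.33303285659042
0.013112145698399113 85.71445169259137
(291.5, 151) [ 0.5782 -0.1861  0.06  ]
(347, 155) [ 0.5747 -0.2351  0.06  ]
(341, 225) [ 0.5092 -0.231   0.06  ]
(287.5, 221.5) [ 0.5126 -0.181   0.06  ]
```

```bash
python3 -m crank '{"claw":[0.5,0.5,0.5,0.5,0.5,0.5,0.5,0.5],"delta_pos":[[0.13,-0.09,0.5],[0.13,-0.09,1.3],[0.13,-0.09,2.1],[0.13,-0.09,2.9],[0.13,-0.09,3.6],[0.13,-0.09,4.2],[0.13,-0.09,4.6],[0.13,-0.09,4.6]],"roll":[0.4,0.7,0.7,0.7,0.7,0.7,0.7,0.7]}' 35
python3 -m crank '{"claw":[0.5,0.3,0.2,0.1,0,0,0,0],"delta_pos":[[0,0,0],[0,0,0],[0,0,0],[0,0,0],[0,0,0],[0,0,0],[0,0,0],[0,0,0]],"roll":[0,0,0,0,0,0,0,0]}' 35
```

```text
time: 2.5
tool_pos: [0.5436, -0.2069, 0.0724]
tool_rot: [-3.14, 0.003, -0.073]
contact_force: [-0.1, 0.0, 0.7]
opening: 0.0455
time: 3.17
tool_pos: [0.5455, -0.2066, 0.0745]
tool_rot: [3.141, -0.001, -0.072]
contact_force: [-0.6, -0.4, 2.0]
opening: 0.0136
```

```bash
python3 -m crank '{"claw":[0,0,0,0,0,0,0,0],"delta_pos":[[0,0,-0.2],[0,0,-0.6],[0,0,-1.2],[0,0,-2],[0,0,-2.8],[0,0,-3.6],[0,0,-4.2],[0,0,-4.6]],"roll":[0,0,0,0,0,0,0,0]}'
python3 - <<'E'
from h import *
for i in range(3):
    s=robot.observe();print(s["time"],s["tool_pos"],s["contact_force"])
    c=cam("wrist",s)
cv2.imwrite("pics/w2.png",c["color"]);cv2.imwrite("pics/s2.png",cam("scene")["color"][150:300,150:450])
E
```

```text
time: 3.83
tool_pos: [0.5459, -0.2069, 0.192]
tool_rot: [3.14, -0.003, -0.072]
contact_force: [-0.1, -0.4, -1.6]
opening: 0.0141
3.8333 [ 0.54587924 -0.20687438  0.19195862] [-0.13052048 -0.38769767 -1.64160832]
3.8833 [ 0.54647013 -0.20716906  0.19321439] [ 0.45647726 -0.43804511  0.37583678]
3.9333 [ 0.54615058 -0.2070137   0.19150753] [ 0.05214757  0.02298765 -0.94118458]
```

View pics/w2.png

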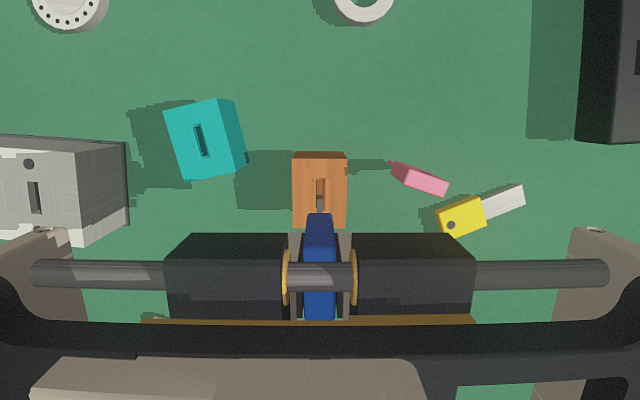

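View pics/s2.png

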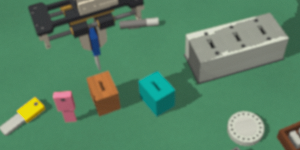

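The blade is out of the stand and held between the pads, with the handle at about (318,265) in the wrist view and the stand's pocket empty at (320,188). Next I'll go to a viewpoint just behind the fixture to measure the slots close up.

```bash
python3 -m crank '{"claw":[0,0,0,0,0,0,0,0],"delta_pos":[[-0.2,-0.6,-0.1],[-0.6,-1.8,-0.2],[-1,-3.2,-0.2],[-1.5,-4.6,-0.2],[-2,-6,-0.2],[-2.5,-7.4,-0.2],[-2.9,-8.8,-0.2],[-3.3,-10,-0.2]],"roll":[0,0.2,0.4,0.6,0.8,0.8,0.8,0.8]}'
python3 -m crank '{"claw":[0,0,0,0,0,0,0,0],"delta_pos":[[-0.3,-0.9,0],[-0.4,-1.5,0],[-0.5,-1.9,0],[-0.5,-2,0],[-0.5,-2,0],[-0.5,-2,0],[-0.5,-2,0],[-0.5,-2,0]],"roll":[0,0,0,0,0,0,0,0]}'
python3 - <<'E'
from h import *
np.set_printoptions(precision=4,suppress=True)
L=[]
for i in range(3):
    s=robot.observe();c=cam("wrist",s);L.append(np.r_[s["tool_pos"],s["tool_rot"]])
    cv2.imwrite(f"pics/w3_{i}.png",c["color"])
print(np.array(L)); np.save("w3.npy",np.array(L))
E
```

```text
time: 4.7
tool_pos: [0.4789, 0.0514, 0.1933]
tool_rot: [-3.141, 0.002, -0.155]
contact_force: [-0.5, 0.7, -1.2]
opening: 0.0137
time: 5.37
tool_pos: [0.4765, 0.0991, 0.1941]
tool_rot: [3.141, 0.0, -0.157]
contact_force: [-0.3, -0.1, -1.3]
opening: 0.0138
[[ 0.4765  0.0991  0.1941  3.1413  0.0002 -0.157 ]
 [ 0.4765  0.0992  0.1941  3.1414  0.0002 -0.157 ]
 [ 0.4765  0.0993  0.1941  3.1414  0.     -0.1569]]
```

View pics/w3_2.png

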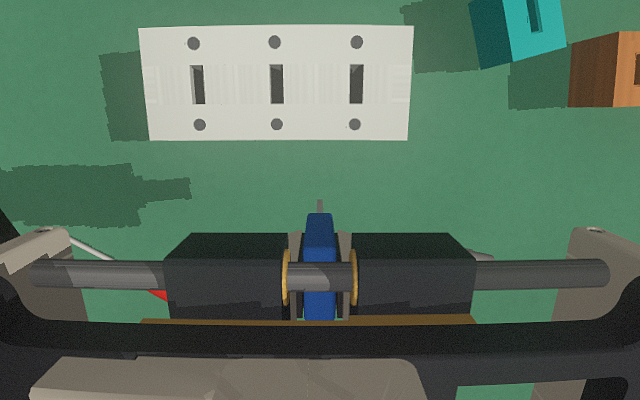

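The fixture's top is fully visible, with slots at about (198,84), (277,84) and (357,84), and the blade hangs straight between the pads. Now I'll measure the slots and screw holes on the plane z = 0.075.

```bash
python3 - <<'E'
from h import *
np.set_printoptions(precision=4,suppress=True)
s=robot.observe();c=cam("wrist",s)
g=cv2.cvtColor(c["color"],cv2.COLOR_BGR2GRAY)
m=cv2.inRange(g,0,150);z=np.zeros_like(m);z[30:135,155:400]=m[30:135,155:400]
cs,_=cv2.findContours(z,cv2.RETR_EXTERNAL,cv2.CHAIN_APPROX_NONE)
sl=[];ho=[]
for k in cs:
    if cv2.contourArea(k)<40: continue
    r=cv2.minAreaRect(k);P=plane(c,r[0],.075);b=np.array([plane(c,p,.075) for p in cv2.boxPoints(r)])
    e=[np.linalg.norm(b[1]-b[0]),np.linalg.norm(b[2]-b[1])]
    print(np.array(r[0]),cv2.contourArea(k),P,np.array(e))
    (sl if max(e)>.02 else ho).append(P)
def tool(P):
    Rt,t=pose(s);return Rt.T@(P-t)
print("slots");
for P in sorted(sl,key=lambda p:p[1]): print(P,tool(P)/.025)
for A in (sl,ho):
    A=sorted(A,key=lambda p:p[1]);d=A[-1]-A[0];
    print(np.linalg.norm(d[:2]),np.degrees(np.arctan2(d[0],d[1])))
ho=np.array(sorted(ho,key=lambda p:p[1]))
for i in (0,2,4):
    d=ho[i+1]-ho[i]; d=d if d[0]>0 else -d; print("pair",np.linalg.norm(d),np.degrees(np.arctan2(d[1],d[0])),ho[i:i+2].mean(0))
# blade tip in image
cv2.imwrite("pics/w3c.png",cv2.resize(c["color"][190:330,270:370],None,fx=4,fy=4))
print(s["contact_force"],s["torque"])
E
```

```text
[199.5 124.5] 100.5 [0.5523 0.1889 0.075 ] [0.0094 0.0091]
[354.5 124. ] 90.0 [0.5319 0.0602 0.075 ] [0.0087 0.0089]
[276.5 123.5] 96.0 [0.5425 0.1245 0.075 ] [0.0092 0.009 ]
[198.5086  83.8637] 351.5 [0.5843 0.182  0.075 ] [0.01  0.031]
[356.1485  83.504 ] 478.0 [0.5638 0.0546 0.075 ] [0.0307 0.0107]
[276.5  83.5] 456.5 [0.5739 0.1186 0.075 ] [0.0105 0.0305]
[193.5  43. ] 111.5 [0.6158 0.1787 0.075 ] [0.0089 0.0091]
[356.5  41.5] 110.0 [0.5956 0.0501 0.075 ] [0.0097 0.0087]
[274.5  41.5] 111.0 [0.6057 0.1144 0.075 ] [0.0087 0.0097]
slots
[0.5638 0.0546 0.075 ] [3.7319 1.223  4.7666]
[0.5739 0.1186 0.075 ] [ 3.7312 -1.3686  4.7661]
[0.5843 0.182  0.075 ] [ 3.7468 -3.9354  4.7657]
0.12895934796142822 9.142293805857879
0.1453794723178896 -17.3493792202451
pair 0.06447934433221986 -9.036548080519971 [0.5638 0.0552 0.075 ]
pair 0.06407923449496773 -9.11112581791221 [0.5741 0.1195 0.075 ]
pair 0.06432623937483922 -9.057348819405476 [0.584  0.1838 0.075 ]
[-0.2165 -0.1309 -0.9125] [ 0.0462  0.0517 -0.0455]
```

View pics/w3c.png

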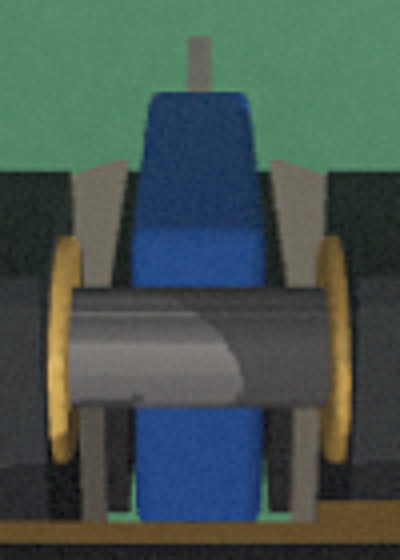

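```bash
python3 - <<'E'
from h import *
from scipy.optimize import least_squares
np.set_printoptions(precision=4,suppress=True)
c=cam("wrist");H=c["hand_eye"];c["Rwc"]=H[:3,:3];c["o"]=H[:3,3]
obs=[((.018,0,-.05),(319.5,247.0)),((.018,0,0),(319.8,213.0)),((.012,0,.05),(320,199.5))]
f=lambda p:np.concatenate([proj(c,np.array(o)+p)-u for o,u in obs])
r=least_squares(f,[0,0,.0145]);print(r.x*1e3,r.fun)
f2=lambda p:f([p[0],p[1],.0145]);r=least_squares(f2,[0,0]);print(r.x*1e3,r.fun)
E
```

```text
[-3.834   0.7689 20.8048] [ 0.3915  0.1018 -0.1421 -0.5313 -0.4874  0.4996]
[-1.5332  0.7505] [ 0.3945  1.0459 -0.1485 -1.1219 -0.4967 -0.3252]
```

```bash
python3 -m crank '{"claw":[0,0,0,0,0,0,0,0],"delta_pos":[[0.5,-0.2,0],[1.3,-0.5,0],[2.2,-0.8,0],[3.1,-1.1,0.1],[3.6,-1.3,0.6],[3.79,-1.38,1.2],[3.79,-1.38,1.8],[3.79,-1.38,2]],"roll":[0,0,0,0,0,0,0,0]}'
python3 -m crank '{"claw":[0,0,0,0,0,0,0,0],"delta_pos":[[0,0,0],[0,0,0],[0,0,0],[0,0,0],[0,0,0],[0,0,0],[0,0,0],[0,0,0]],"roll":[0,0,0,0,0,0,0,0]}'
python3 - <<'E'
from h import *
np.set_printoptions(precision=4,suppress=True)
for i in range(2):
    s=robot.observe();S=cam("scene");print(s["tool_pos"],s["tool_rot"],s["contact_force"])
T=cam("top")
Rt,t=pose(s)
tip=t+Rt@np.array([-.0015,.0003,.0645]);print("tip",tip)
cv2.imwrite("pics/s4.png",cv2.resize(S["color"][110:240,320:450],None,fx=4,fy=4,interpolation=cv2.INTER_CUBIC))
E
```

```text
time: 6.28
tool_pos: [0.5743, 0.1192, 0.1416]
tool_rot: [3.141, 0.004, -0.156]
contact_force: [0.2, -0.3, -0.7]
opening: 0.0139
time: 6.95
tool_pos: [0.5754, 0.1194, 0.1444]
tool_rot: [-3.142, -0.0, -0.156]
contact_force: [0.4, -0.1, -0.7]
opening: 0.0137
[0.5754 0.1194 0.1444] [-3.1416 -0.0004 -0.1556] [ 0.3506 -0.1449 -0.7432]
[0.5754 0.1194 0.1444] [ 3.1416 -0.0003 -0.1556] [ 0.0453  0.2964 -1.6543]
tip [0.5738 0.1193 0.0799]
```

View pics/s4.png

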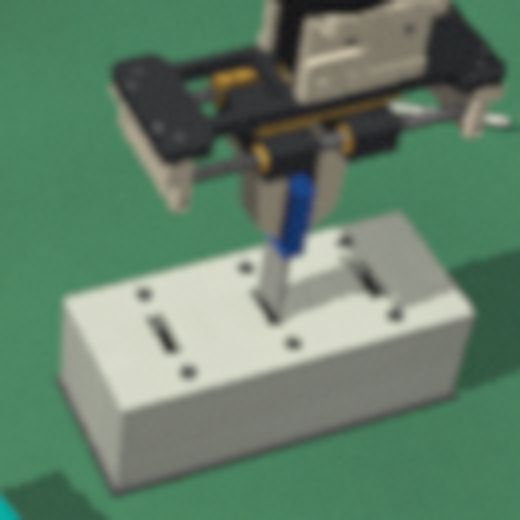

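The blade hangs directly over the middle slot, its tip about 5 mm above the mouth. I'll go into the lead-in first.

```bash
python3 -m crank '{"claw":[0,0,0,0,0,0,0,0],"delta_pos":[[0,0.02,0.1],[0,0.02,0.2],[0,0.02,0.3],[0,0.02,0.4],[0,0.02,0.5],[0,0.02,0.6],[0,0.02,0.7],[0,0.02,0.8]],"roll":[0,0,0,0,0,0,0,0]}'
python3 -c "
from h import *
s=robot.observe();print(s['tool_pos'],s['contact_force'],s['torque'])"
```

```text
time: 7.77
tool_pos: [0.5752, 0.1189, 0.1239]
tool_rot: [3.141, 0.0, -0.156]
contact_force: [0.9, -0.2, -0.4]
opening: 0.0137
[0.57521409 0.11892026 0.12387894] [ 0.86238599 -0.15703858 -0.35974672] [0.0439735  0.04152999 0.03025012]
```

```bash
python3 -m crank '{"claw":[0,0,0,0,0,0,0,0],"delta_pos":[[0,0,0.02],[0,0,0.04],[0,0,0.06],[0,0,0.08],[0,0,0.1],[0,0,0.12],[0,0,0.14],[0,0,0.16]],"roll":[0,0,0,0,0,0,0,0]}'
python3 -c "
from h import *
s=robot.observe();print(s['tool_pos'],s['contact_force'],s['torque'])"
```

```text
time: 8.43
tool_pos: [0.5753, 0.1189, 0.1202]
tool_rot: [3.142, -0.0, -0.156]
contact_force: [0.6, -0.0, -0.3]
opening: 0.0137
[0.57526444 0.11890541 0.12018917] [ 0.63927148 -0.01841554 -0.28934913] [0.00241344 0.01910208 0.02408315]
```

```bash
python3 -m crank '{"claw":[0,0,0,0,0,0,0,0],"delta_pos":[[0,0,0.02],[0,0,0.04],[0,0,0.06],[0,0,0.08],[0,0,0.1],[0,0,0.12],[0,0,0.14],[0,0,0.16]],"roll":[0,0,0,0,0,0,0,0]}'
python3 -c "
from h import *
s=robot.observe();print(s['tool_pos'],s['contact_force'],s['torque'])"
```

```text
time: 9.1
tool_pos: [0.5752, 0.1189, 0.1162]
tool_rot: [3.142, -0.0, -0.156]
contact_force: [-0.2, 0.1, -0.3]
opening: 0.0141
[0.57523229 0.11891438 0.11615304] [-0.16048783  0.12660142 -0.34654311] [-0.00295365 -0.00987624  0.02304641]
```

```bash
python3 -m crank '{"claw":[0,0,0,0,0,0,0,0],"delta_pos":[[0,0,0.02],[0,0,0.04],[0,0,0.06],[0,0,0.08],[0,0,0.1],[0,0,0.12],[0,0,0.14],[0,0,0.16]],"roll":[0,0,0,0,0,0,0,0]}'
python3 -c "
from h import *
s=robot.observe();print(s['tool_pos'],s['contact_force'],s['torque'])"
```

```text
time: 9.77
tool_pos: [0.5755, 0.1187, 0.1126]
tool_rot: [3.141, -0.001, -0.156]
contact_force: [-0.9, -1.1, 5.1]
opening: 0.0138
[0.57546592 0.11872795 0.11257762] [-0.93251608 -1.12950555  5.13928288] [-0.32788984  0.21272715 -0.05875317]
```

```bash
python3 -m crank '{"claw":[0,0,0,0,0,0,0,0],"delta_pos":[[0,0,0.01],[0,0,0.02],[0,0,0.03],[0,0,0.04],[0,0,0.05],[0,0,0.06],[0,0,0.07],[0,0,0.08]],"roll":[0,0,0,0,0,0,0,0]}'
python3 -c "
from h import *
s=robot.observe();print(s['tool_pos'],s['contact_force'],s['torque'])"
```

```text
time: 10.43
tool_pos: [0.5758, 0.1187, 0.1114]
tool_rot: [3.142, -0.002, -0.156]
contact_force: [-2.6, -2.5, 10.3]
opening: 0.014
[0.57579414 0.11870901 0.11142926] [-2.60029496 -2.47170514 10.28591233] [-0.45474469  0.50203526 -0.05650882]
```

```bash
python3 -m crank '{"claw":[0,0,0,0,0,0,0,0],"delta_pos":[[0,0,0.01],[0,0,0.02],[0,0,0.03],[0,0,0.04],[0,0,0.05],[0,0,0.06],[0,0,0.07],[0,0,0.08]],"roll":[0,0,0,0,0,0,0,0]}'
python3 -c "
from h import *
s=robot.observe();print(s['tool_pos'],s['contact_force'],s['torque'])"
```

```text
time: 11.1
tool_pos: [0.5762, 0.1186, 0.1103]
tool_rot: [-3.142, -0.003, -0.156]
contact_force: [-2.4, -2.0, 15.0]
opening: 0.0141
[0.57624834 0.11863586 0.11025333] [-2.42870497 -2.0013321  15.01401444] [-0.63671841  0.60355276 -0.10048341]
```

The force climbs 4–5 N/mm and has reached 15 N at about 29 mm, above the snug slot's 13 N peak. That behaves like the tight slot, so I'm backing out and trying the −y neighbour.

```bash
python3 -m crank '{"claw":[0,0,0,0,0,0,0,0],"delta_pos":[[0,0,-0.1],[0,0,-0.3],[0,0,-0.6],[0,0,-0.9],[0,0,-1.2],[0,0,-1.5],[0,0,-1.8],[0,0,-2]],"roll":[0,0,0,0,0,0,0,0]}'
python3 -m crank '{"claw":[0,0,0,0,0,0,0,0],"delta_pos":[[0,0.3,0],[0,0.8,0],[0,1.4,0],[0,2,0],[0,2.4,0],[0,2.6,0],[0,2.6,0],[0,2.6,0]],"roll":[0,0,0,0,0,0,0,0]}'
python3 - <<'E'
from h import *
np.set_printoptions(precision=4,suppress=True)
s=robot.observe();c=cam("wrist",s);S=cam("scene");s=robot.observe()
print(s['tool_pos'],s['tool_rot'],s['contact_force'])
cv2.imwrite("pics/w5c.png",cv2.resize(c["color"][190:330,270:370],None,fx=4,fy=4))
cv2.imwrite("pics/s5.png",cv2.resize(S["color"][110:240,310:440],None,fx=4,fy=4,interpolation=cv2.INTER_CUBIC))
E
```

```text
time: 11.77
tool_pos: [0.5756, 0.119, 0.1596]
tool_rot: [-3.141, -0.001, -0.156]
contact_force: [-0.7, -0.1, -0.4]
opening: 0.014
time: 12.43
tool_pos: [0.5651, 0.0545, 0.1581]
tool_rot: [-3.141, 0.0, -0.156]
contact_force: [-0.7, -0.3, -0.5]
opening: 0.0135
[0.5652 0.0551 0.1581] [-3.1414 -0.     -0.1553] [ 0.354  -0.0645 -0.1886]
```

View pics/w5c.png

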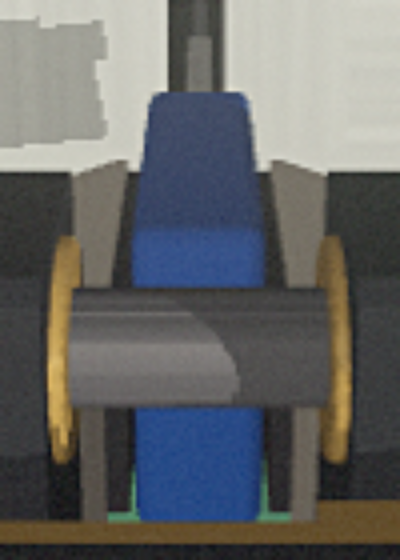

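View pics/s5.png

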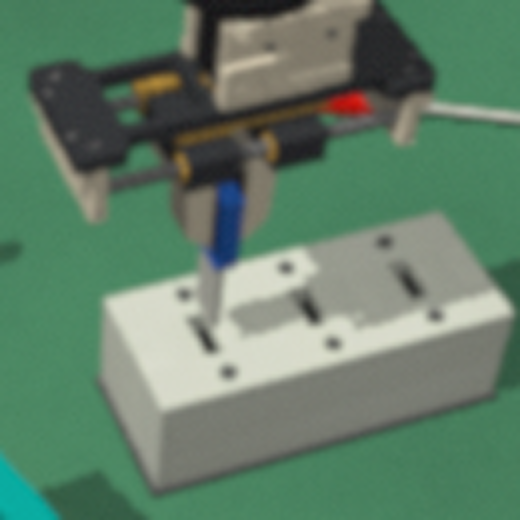

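The blade has not slipped: its edges sit at the same pixels as before, and it lines up with the slot at the −y end.

```bash
python3 -m crank '{"claw":[0,0,0,0,0,0,0,0],"delta_pos":[[0,0.01,0.2],[0,0.01,0.4],[0,0.01,0.6],[0,0.01,0.8],[0,0.01,1],[0,0.01,1.2],[0,0.01,1.3],[0,0.01,1.4]],"roll":[0,0,0,0,0,0,0,0]}'
python3 -m crank '{"claw":[0,0,0,0,0,0,0,0],"delta_pos":[[0,0,0.02],[0,0,0.04],[0,0,0.06],[0,0,0.08],[0,0,0.1],[0,0,0.12],[0,0,0.14],[0,0,0.16]],"roll":[0,0,0,0,0,0,0,0]}'
python3 -c "
from h import *
s=robot.observe();print(s['tool_pos'],s['contact_force'],s['torque'])"
```

```text
time: 13.2
tool_pos: [0.565, 0.0545, 0.1227]
tool_rot: [3.142, 0.0, -0.156]
contact_force: [-0.1, 0.3, -1.8]
opening: 0.014
time: 13.87
tool_pos: [0.5652, 0.0545, 0.1192]
tool_rot: [-3.142, -0.0, -0.156]
contact_force: [-0.4, -0.6, 0.1]
opening: 0.0138
[0.56518979 0.05445847 0.11923698] [-0.36966969 -0.59143276  0.08821012] [ 0.17011719 -0.06103509  0.01254574]
```

```bash
python3 -m crank '{"claw":[0,0,0,0,0,0,0,0],"delta_pos":[[0,0,0.02],[0,0,0.04],[0,0,0.06],[0,0,0.08],[0,0,0.1],[0,0,0.12],[0,0,0.14],[0,0,0.16]],"roll":[0,0,0,0,0,0,0,0]}'
python3 -c "
from h import *
s=robot.observe();print(s['tool_pos'],s['contact_force'],s['torque'])"
```

```text
time: 14.53
tool_pos: [0.5651, 0.0545, 0.1152]
tool_rot: [3.142, -0.0, -0.156]
contact_force: [0.3, 1.4, 0.2]
opening: 0.0141
[0.56512002 0.05446147 0.11515787] [0.32017559 1.3924998  0.22680443] [ 0.26389917  0.02330581 -0.0347374 ]
```

```bash
python3 -m crank '{"claw":[0,0,0,0,0,0,0,0],"delta_pos":[[0,0,0.02],[0,0,0.04],[0,0,0.06],[0,0,0.08],[0,0,0.1],[0,0,0.12],[0,0,0.14],[0,0,0.16]],"roll":[0,0,0,0,0,0,0,0]}'
python3 -c "
from h import *
s=robot.observe();print(s['tool_pos'],s['contact_force'],s['torque'])"
```

```text
time: 15.2
tool_pos: [0.5656, 0.0544, 0.112]
tool_rot: [-3.142, -0.002, -0.156]
contact_force: [-1.2, 0.6, 8.1]
opening: 0.0138
[0.56557899 0.05437223 0.11198356] [-1.22185966  0.64185738  8.14920324] [ 0.21787757  0.28332083 -0.07371154]
```

```bash
python3 -m crank '{"claw":[0,0,0,0,0,0,0,0],"delta_pos":[[0,0,0.01],[0,0,0.02],[0,0,0.03],[0,0,0.04],[0,0,0.05],[0,0,0.06],[0,0,0.07],[0,0,0.08]],"roll":[0,0,0,0,0,0,0,0]}'
python3 -c "
from h import *
s=robot.observe();print(s['tool_pos'],s['contact_force'],s['torque'])"
```

```text
time: 15.87
tool_pos: [0.5658, 0.0544, 0.11]
tool_rot: [-3.142, -0.002, -0.156]
contact_force: [0.9, -0.1, 6.1]
opening: 0.0137
[0.56579901 0.05435479 0.10997068] [ 0.86536724 -0.06697255  6.10433416] [ 0.19618302  0.01587796 -0.03911879]
```

The force peaked near 8 N and then fell to 6 N at 29.5 mm, which matches the snug slot. I'll keep going and watch the drag.

```bash
python3 -m crank '{"claw":[0,0,0,0,0,0,0,0],"delta_pos":[[0,0,0.02],[0,0,0.04],[0,0,0.06],[0,0,0.08],[0,0,0.1],[0,0,0.12],[0,0,0.14],[0,0,0.16]],"roll":[0,0,0,0,0,0,0,0]}'
python3 -c "
from h import *
s=robot.observe();print(s['tool_pos'],s['contact_force'],s['torque'])"
```

```text
time: 16.53
tool_pos: [0.5659, 0.0544, 0.106]
tool_rot: [-3.142, -0.002, -0.156]
contact_force: [1.4, 0.4, 5.2]
opening: 0.0136
[0.56587385 0.05436393 0.10597372] [1.439422   0.43419672 5.15733318] [ 0.15339938 -0.03845052 -0.10041339]
```

```bash
python3 -m crank '{"claw":[0,0,0,0,0,0,0,0],"delta_pos":[[0,0,0.02],[0,0,0.04],[0,0,0.06],[0,0,0.08],[0,0,0.1],[0,0,0.12],[0,0,0.14],[0,0,0.16]],"roll":[0,0,0,0,0,0,0,0]}'
python3 -c "
from h import *
s=robot.observe();print(s['tool_pos'],s['contact_force'],s['torque'])"
```

```text
time: 17.2
tool_pos: [0.5659, 0.0543, 0.102]
tool_rot: [-3.142, -0.002, -0.156]
contact_force: [-0.1, 0.6, 6.3]
opening: 0.0137
[0.56591996 0.05433543 0.10199605] [-0.12298183  0.57978508  6.30672976] [ 0.23926855  0.02310958 -0.03491597]
```

The drag is a steady 5–6 N, so this is the snug slot. I'll continue to home.

```bash
python3 -m crank '{"claw":[0,0,0,0,0,0,0,0],"delta_pos":[[0,0,0.04],[0,0,0.08],[0,0,0.12],[0,0,0.16],[0,0,0.2],[0,0,0.24],[0,0,0.28],[0,0,0.32]],"roll":[0,0,0,0,0,0,0,0]}'
python3 -m crank '{"claw":[0,0,0,0,0,0,0,0],"delta_pos":[[0,0,0.02],[0,0,0.04],[0,0,0.06],[0,0,0.08],[0,0,0.1],[0,0,0.12],[0,0,0.13],[0,0,0.14]],"roll":[0,0,0,0,0,0,0,0]}'
python3 -c "
from h import *
s=robot.observe();print(s['tool_pos'],s['contact_force'],s['torque'])"
```

```text
time: 17.87
tool_pos: [0.5659, 0.0543, 0.0939]
tool_rot: [-3.142, -0.002, -0.156]
contact_force: [-0.8, 1.5, 5.5]
opening: 0.0139
time: 18.53
tool_pos: [0.5659, 0.0543, 0.0905]
tool_rot: [-3.142, -0.002, -0.156]
contact_force: [0.9, 1.5, 5.9]
opening: 0.0136
[0.56591468 0.05432585 0.09049344] [0.91185869 1.50574456 5.85305805] [ 0.2235585   0.01320954 -0.05302638]
```

```bash
python3 -m crank '{"claw":[0,0,0,0,0,0,0,0],"delta_pos":[[0,0,0.01],[0,0,0.02],[0,0,0.03],[0,0,0.04],[0,0,0.05],[0,0,0.06],[0,0,0.07],[0,0,0.08]],"roll":[0,0,0,0,0,0,0,0]}'
python3 -c "
from h import *
s=robot.observe();print(s['tool_pos'],s['contact_force'],s['torque'])"
```

```text
time: 19.2
tool_pos: [0.566, 0.0543, 0.0895]
tool_rot: [-3.142, -0.003, -0.156]
contact_force: [-3.1, 1.7, 15.7]
opening: 0.0138
[0.56595434 0.0543232  0.08949767] [-3.12138459  1.7437222  15.69998214] [ 0.18471176  0.67567709 -0.0802776 ]
```

Contact at TCP 0.0895, exactly the height expected for fully home, with the force stepping up to 16 N. I'll add a small press to seat it, relax, and then open.

```bash
python3 -m crank '{"claw":[0,0,0,0,0,0,0,0],"delta_pos":[[0,0,0.01],[0,0,0.02],[0,0,0.03],[0,0,0.03],[0,0,0.03],[0,0,0.03],[0,0,0.03],[0,0,0.03]],"roll":[0,0,0,0,0,0,0,0]}'
python3 - <<'E'
from h import *
s=robot.observe();print(s['tool_pos'],s['tool_rot'],s['contact_force'],s['torque'])
S=cam("scene");cv2.imwrite("pics/s6.png",cv2.resize(S["color"][110:240,310:440],None,fx=4,fy=4,interpolation=cv2.INTER_CUBIC))
E
```

```text
time: 19.87
tool_pos: [0.566, 0.0543, 0.0895]
tool_rot: [-3.141, -0.003, -0.156]
contact_force: [-4.9, 0.7, 17.8]
opening: 0.014
[0.56599701 0.05433226 0.08949529] [-3.14149078 -0.00329606 -0.15561988] [-4.91987234  0.6503588  17.76806857] [ 0.15522948  0.91057401 -0.10165823]
```

View pics/s6.png

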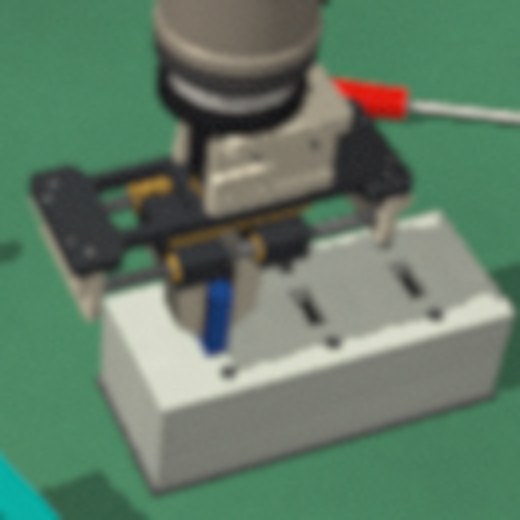

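```bash
python3 -m crank '{"claw":[0.05,0.15,0.25,0.35,0.45,0.45,0.45,0.45],"delta_pos":[[0,0,-0.03],[0,0,-0.06],[0,0,-0.06],[0,0,-0.06],[0,0,-0.06],[0,0,-0.06],[0,0,-0.06],[0,0,-0.06]],"roll":[0,0,0,0,0,0,0,0]}'
python3 -m crank '{"claw":[0.45,0.45,0.45,0.45,0.45,0.45,0.45,0.45],"delta_pos":[[0,0,-0.2],[0,0,-0.6],[0,0,-1.2],[0,0,-2],[-0.6,0,-2.8],[-1.6,0,-3.4],[-2.8,0,-3.9],[-4,0,-4]],"roll":[0,0,0,0,0,0,0,0]}'
python3 - <<'E'
from h import *
np.set_printoptions(precision=4,suppress=True)
c=cam("wrist");c=cam("wrist");s=robot.observe();print(s["tool_pos"],s["contact_force"])
c=cam("wrist",s);S=cam("scene");T=cam("top")
cv2.imwrite("pics/w7.png",c["color"]);cv2.imwrite("pics/s7.png",S["color"])
m,cs=mask_cent(c["color"],(100,120,150),(130,255,255),(200,20,500,230));r=cv2.minAreaRect(cs[0])
P=np.array([plane(c,p,.125) for p in cv2.boxPoints(r)]);print(r,P,P.mean(0))
cv2.imwrite("pics/s7c.png",cv2.resize(S["color"][150:240,320:450],None,fx=6,fy=6,interpolation=cv2.INTER_CUBIC))
E
```

```text
time: 20.58
tool_pos: [0.565, 0.0544, 0.0882]
tool_rot: [3.141, 0.001, -0.156]
contact_force: [0.5, -0.1, 0.2]
opening: 0.041
time: 21.25
tool_pos: [0.4666, 0.07, 0.1913]
tool_rot: [-3.141, -0.005, -0.156]
contact_force: [1.1, -0.2, -0.1]
opening: 0.041
[0.463  0.0707 0.1902] [-0.5653 -0.3871  0.1506]
((320.0, 59.5), (55.0, 18.0), 90.0) [[0.5824 0.0568 0.125 ]
 [0.5807 0.0456 0.125 ]
 [0.5473 0.0505 0.125 ]
 [0.5491 0.0622 0.125 ]] [0.5649 0.0538 0.125 ]
```

View pics/w7.png

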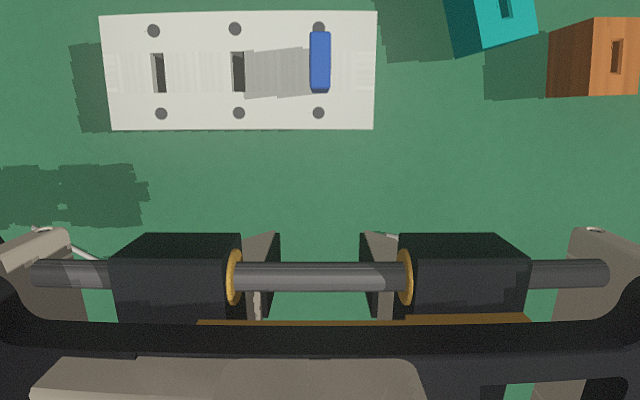

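View pics/s7c.png

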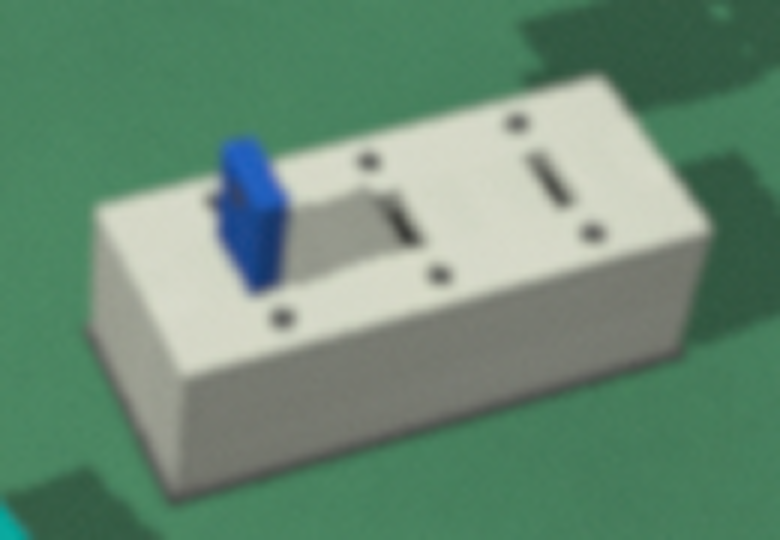

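View pics/s7.png

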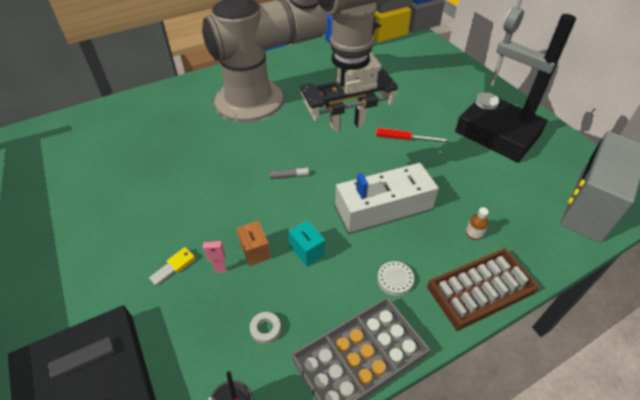

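The blade stands upright with its handle down on the fixture, in the slot at the −y end. The gripper is clear, and the other bench items are where they were. Handing in.

```bash
python3 -c "
from cell import robot
print(robot.hand_in())"
```

```text
the job is handed in; nothing more can be done
None
```

The blade is pushed fully home in the fixture's −y end slot (slot_1), where it drags, and I handed the job in at about 21.5 s.

- **Middle slot:** resistance climbed about 4–5 N per mm and reached 15 N at about 29 mm deep. I took this as the tight slot and backed out.
- **−y end slot:** resistance peaked near 8 N at about 27 mm, then held a steady 5–6 N all the way. The shoulder met the fixture's top at the expected height, and I seated it with about 18 N.
- **Last checks:** the handle is upright, centred within 1–2 mm of the slot as measured before, and flush on the fixture by eye in the pictures. The gripper was clear with no contact force, and by eye the other items on the bench had not moved.

I did not try the +y end slot, since the drag in slot_1 matched the snug description. I backed out of the middle slot before the 20 N mark, so I inferred that it is the tight one from the steady climb. No check failed. The only disagreement was between camera views, about 1 mm on the slot positions.

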